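# Close the ratchet-held plate press on the lab bench

## Robot

A 6-joint arm with a two-finger parallel gripper is mounted at the origin on the work surface. World frame = base frame: x ahead of the robot, y to its left, z up, the work surface at z = 0. Lengths are in m, angles in rad, forces in N, time in s.
With the tool pointing down it reaches from about 0.25 to 0.725 m from the base axis. Payload 4 kg.
Tool frame: the origin (TCP) lies on the centre line of the jaws, within the pads' length; the fingertips stand 17 mm ahead of it and the grasp point (between the pads) lies 2 mm behind it; z points along the fingers, y is the line along which they close (so a half turn about z gives the same grasp; the last joint's range is limited). The gripper opens to 85 mm and grips with 20 to 120 N. Pads are 22 mm wide; open, the fingers measure 114 mm over their backs; the gripper's body (76 mm by 85 mm) begins 54 mm behind the grasp point. The pads swing forward as they close: fully open they stand 13 mm farther back than shut.
Start: joints at [-1.299, 0.241, 0.005, 1.335, 0, 1.571], TCP at [0.134, -0.482, 0.248] pointing down, gripper open.
Joint ranges: [-2.72, 2.72], [-1.05, 1.87], [-1.09, 1.28], [-1.99, 2.15], [-1.42, 1.44], [-3.14, 3.14]. Speed limits (rad/s): [2.79, 2.79, 3.14, 3.14, 3.14, 3.14].

## Interface

Orientations are given as a unit quaternion [x, y, z, w].
In Python, from workcell import get_obs, imaging, order gives the robot as it stands.
- The arm moves only by the tool apply_moves, never from a script. Its argument "targets" is a list that holds one entry, the list of rows, each a list of 5 numbers: the shift along the world's x, y, z in units of 40 mm (1.0 is 40 mm), then the turn about the world's z in degrees, then the gripper command: -1 is shut, 1 is fully open, values between are in proportion. In form: [[[dx, dy, dz, turn, fingers], ...]]. A call has 1 to 8 rows; each row shifts and turns the commanded pose from where the row before left it; what a row does not reach is not made up. A row lasts 1/12 s, in which the tool goes at most 41.7 mm and 7.16 degrees, less where a joint would pass 70% of its speed; a pose out of reach is approached as far as the arm can. A call is refused whole if a number of a shift passes 1 or a number of a turn 7.16, either way. A call with a gripper value outside its range is refused whole. The fingers move at their own pace and stop on an object; the grip force is fixed at half the most. Time passes only in rows, so rows that do not move let the fingers close. It gives the time, the measured TCP pose, the force, the opening and the grip force at its end, in the units of the state.
- get_obs(): the state, without advancing time (a new reading comes with each control period).
- imaging.camera(name): name is "scene" or "top" or "wrist"; returns (picture, depth): 400x640x3 uint8, blue, green, red; 400x640 float32, m along the optical axis (not along the pixel's ray), 0 where there is no reading.
- imaging.get_calibration(name): a dict with "camera_matrix" (3x3 intrinsics, pixels), "eye" and "rotation" of the camera in the world; the wrist camera has in their place "hand_eye" (4x4, takes a point from camera to tool coordinates, whose origin is the TCP and whose axes are the flange's). Camera axes: x right, y down, z forward; pixel columns grow to the right and rows downward; lengths in m; the calibration is good to about 2 mm. A picture is of the moment at which its call begins: read the wrist's pose just before it. get_calibration takes no time and is no camera call.
- order.job_done(): hands the job in; it is judged then, once.
The state is a dict: "clock": time; "joint_pos": joint angles; "joint_vel": joint speeds; "tau": joint torques, N m; "eef_pos": TCP position; "tool_rot": TCP orientation; "ft_force": force on the tool from outside, world axes, zero at the start; "ft_torque": the same for the moment, N m; "grip_width": finger opening in m; "grasp_force": force on a finger pad.
Only numpy, scipy, OpenCV 4.12 (cv2) and the standard library are available. Lean on these libraries where they do the work, as an engineer would, in place of code of your own. Each camera call takes 0.05 s, during which the arm holds its last target. There are 200 camera calls.

## Task

Close the plate press: press down the tab of its ratchet pawl until the pawl's hook is free of the toothed wheel, then push the raised arm down by its rubber palm pad, easing it rather than slamming it, until the arm is fully home over the microplate. Use the fingertips only: grasp and lift nothing, do not raise the arm any further, leave the microplate and everything else on the bench where it is, and finish with the hand clear.

Things in the scene. Friction and masses are not known exactly. Their poses are not given: they have to be found in the camera images.
- press: the plate press, fixed to the bench: a white bed 295 x 140 x 22 mm with a hinge post. Its origin is on the bench surface straight below the arm's hinge, z up; the bed runs from 205 mm on its -x side to 90 mm on its +x side. The arm reaches out to its -x side over a nest with the microplate; the pawl's tab sticks out to its +x side. The hinge axis is its y axis
- press_hinge (a point): point on the arm's hinge axis in the middle of the post, 85 mm above the bench. Its axes are those of the press
- press_arm (a joint): angle of the press arm in rad: 0 = fully down and level, against its stop; positive = raised. It starts raised (about 0.62 to 0.82). The arm is stiff in its hinge: it stays where it is left and needs about 5 to 9 N at the pad. While the pawl is engaged a tooth of its wheel meets the pawl's hook at about 0.58 and it goes no lower; there are further teeth about 0.2 rad apart, all of which pass under the freed pawl
- palm_pad (a point): centre of the upper face of the arm's pad, a black rubber palm pad 92 mm wide (across the arm) x 48 mm x 14 mm at the arm's outer end, on a grey arm 22 mm wide. With the arm level this point is 180 mm out from the hinge axis on the press's -x side and 7 mm above the hinge; it travels on an arc about the hinge axis. The pad's face is turned down by 0.3 rad against the arm at the outer end, so that it is level when the arm stands at 0.3 rad
- pawl (a joint): angle of the ratchet pawl in rad: 0 = engaged, its hook down between the teeth; it grows as the tab is pressed down; the hook is clear of the teeth above about 0.17; stop at 0.40. It has no spring: it is stiff in its pivot and stays where it is put (about 4 N at the tab)
- pawl_tab (a point): centre of the upper face of the pawl's press tab, a dark steel plate 36 mm (along the press's x) x 42 mm x 6 mm, 149 mm above the bench while engaged. It swings down about the pawl's pivot, which lies 64 mm from it towards the hinge and 18 mm lower, parallel to the arm's hinge; about 25 mm of travel to the stop, with free space below it
- plate_mid (a point): centre of the loose microplate, clear plastic 128 x 86 x 14.4 mm, lying in the nest of the bed under the raised arm, between 5 mm lips. To be left lying. The arm's aluminium platen comes down to just above it
- tube_rack: bystander: loose green tube rack 160 x 55 x 98 mm with white-capped tubes, beside the press; origin under its centre
- reagent_jar: bystander: loose jar, 48 mm across, 75 mm high, beside the press; origin under its centre
- petri_dish: bystander: loose covered dish, 94 mm across, 17 mm high, beside the press; origin under its centre
- timer: bystander: loose white bench timer 55 x 65 x 18 mm, beside the press; origin under its centre
- tip_box: bystander: loose blue box with clear lid, 122 x 87 x 77 mm, to the robot's right; origin under its centre
- wash_bottle: bystander: loose white bottle, 64 mm across, 150 mm high, to the robot's left; origin under its centre
- beaker: bystander: loose glass beaker, 70 mm across, 90 mm high, far right; origin under its centre
Things that resemble listed ones, but are neither listed nor needed, are in the scene too. What is shaped like the part that bears plate_mid but brown or turquoise is not meant.

How it is judged:
By the outcome, as a careful person would: the job done as asked, in the order asked, and still so for the second after the job is handed in, with the robot touching nothing.
It also fails if it takes over 35 s, if anything falls off the work surface, if the arm or the gripper's body presses on something with over 40 N, if the wrist force passes 120 N, or if a joint passes its speed limit or range.

## Working session

There is one attempt and no reset: what is moved stays moved. The work goes in short steps, Python scripts to look and compute and a tool call to move; the robot and the scene stay as the last step left them, time stands still between calls to the robot, and variables do not carry over. Pictures are saved under pics/ and viewed, at most 10 in all, crops included, and the job is handed in when it is done.

Besides the shell and the picture viewer there is one more tool, called by a JSON object that holds its "api" and its "payload". apply_moves: Moves the arm, as the interface text tells. Its arguments: {"type":"object","properties":{"targets":{"type":"array","items":{"type":"array","items":{"type":"array","items":{"type":"number"}}}}},"required":["targets"]}

```bash
mkdir -p pics
cat > h.py <<'E'
import numpy as np,cv2
from workcell import get_obs,imaging,order
def cloud(name):
    im,d=imaging.camera(name);c=imaging.get_calibration(name)
    K=np.array(c["camera_matrix"]);R=np.array(c["rotation"]);e=np.array(c["eye"])
    v,u=np.mgrid[0:400,0:640]
    P=np.stack([(u-K[0,2])/K[0,0]*d,(v-K[1,2])/K[1,1]*d,d],-1)
    W=P@R.T+e; W[d==0]=np.nan
    return im,d,W
E
python3 - <<'E'
from h import *
for n in("scene","top"):
    im,d,W=cloud(n);np.savez(n,im=im,d=d,W=W);cv2.imwrite(f"pics/{n}.png",im)
    c=imaging.get_calibration(n);print(n,c["eye"],c["rotation"],c["camera_matrix"],(d>0).mean())
o=get_obs();print(o["clock"],o["eef_pos"],o["tool_rot"],o["ft_force"],o["grip_width"])
E
```

```text
Traceback (most recent call last):
  File "h.py", line 8, in cloud
    W=P@R.T+e; W[d==0]=np.nan
      ~^~~~
ValueError: matmul: Input operand 1 has a mismatch in its core dimension 0, with gufunc signature (n?,k),(k,m?)->(n?,m?) (size 4 is different from 3)
```

```bash
sed -i 's/R=np.array(c\["rotation"\])/R=Rotation.from_quat(c["rotation"]).as_matrix()/; 1a from scipy.spatial.transform import Rotation' h.py
python3 - <<'E'
from h import *
for n in("scene","top"):
    im,d,W=cloud(n);np.savez(n,im=im,d=d,W=W);cv2.imwrite(f"pics/{n}.png",im)
    c=imaging.get_calibration(n);print(n,c,(d>0).mean())
    print(np.nanpercentile(W[...,2],[1,10,30,50,90,99]))
o=get_obs();print(o["clock"],o["eef_pos"],o["tool_rot"],o["ft_force"],o["grip_width"])
E
```

```text
scene {'camera_matrix': array([[450.34942797,   0.        , 323.30803478],
       [  0.        , 450.34942797, 196.37286762],
       [  0.        ,   0.        ,   1.        ]]), 'eye': array([1.315273  , 0.43181356, 0.86797702]), 'rotation': array([ 0.46421689,  0.77801052, -0.36426608, -0.21566765])} 0.9960234375
[-0.75465004 -0.45094576 -0.0011014   0.00123665  0.18350508  0.38817578]
top {'camera_matrix': array([[407.75477318,   0.        , 315.55019825],
       [  0.        , 407.75477318, 198.80922286],
       [  0.        ,   0.        ,   1.        ]]), 'eye': array([0.44130615, 0.01491357, 1.34715689]), 'rotation': array([ 0.71705761, -0.69611612,  0.03135055, -0.01636695])} 0.99590625
[-7.61238156e-01 -7.51087922e-01 -3.61475469e-03 -4.32199300e-04
  9.79184196e-02  5.81396199e-01]
0.15 [ 0.13409193 -0.48122213  0.24762078] [ 9.90780992e-01  1.35470973e-01 -1.14924255e-04 -7.93093001e-04] [0.86625185 0.41694311 0.26088711] 0.08530122622946805
```

View pics/scene.png

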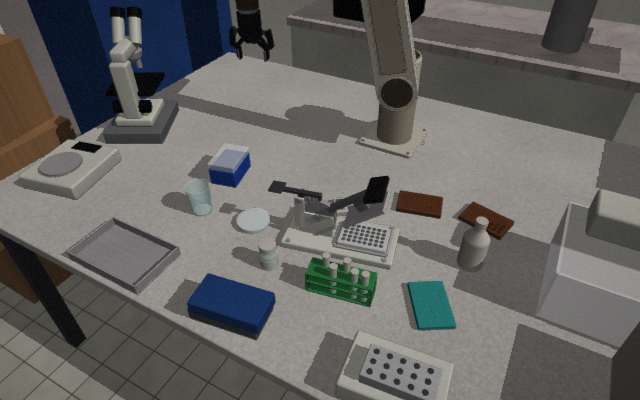

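View pics/top.png

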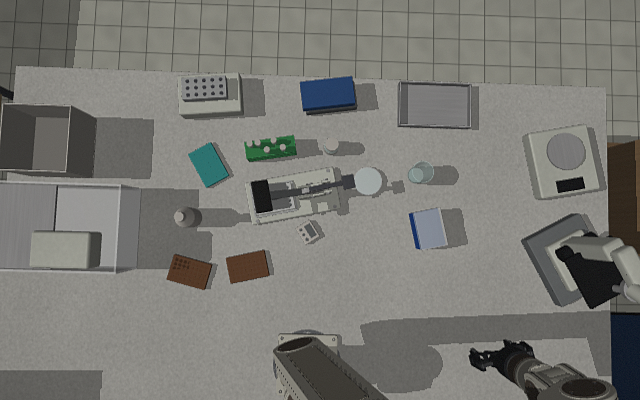

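The top view shows the press at about (295,193): the black pad is at (261,195) on the left (world +y) and the dark tab at (347,181) next to the petri dish (368,181). The nest holds the clear/white plate. The brown (190,270) and (248,266) and turquoise (209,165) plates are decoys. Next I'll measure the pad and tab, and make one enlarged crop.

Run:
```python
from h import *
from scipy.spatial.transform import Rotation
T=np.load("top.npz");S=np.load("scene.npz")
a=cv2.resize(T["im"][140:240,230:400],None,fx=4.5,fy=4.5,interpolation=cv2.INTER_CUBIC)[:300]
a=cv2.resize(T["im"][145:235,235:395],(800,450)[::1],interpolation=cv2.INTER_CUBIC)
cv2.imwrite("pics/crop.png",a)
# bed plane: z in 17..27mm within the press region, white
for n,D in(("top",T),("scene",S)):
    W=D["W"];im=D["im"].astype(int);g=im.max(-1);sat=g-im.min(-1)
    reg=(W[...,0]>.3)&(W[...,0]<.65)&(W[...,1]>-.2)&(W[...,1]<.3)
    m=reg&(abs(W[...,2]-.022)<.004)&(g>120)&(sat<40)
    n_,l,st,c=cv2.connectedComponentsWithStats(cv2.dilate(m.astype(np.uint8),np.ones((3,3))))
    k=1+st[1:,4].argmax();p=W[m&(l==k)]
    r=cv2.minAreaRect(p[:,:2].astype(np.float32)*1000);print(n,"bed",r,len(p),p[:,2].mean(), cv2.boxPoints(r).tolist())
    dark=reg&(g<75)&(W[...,2]>.1)&(W[...,2]<.35)
    n_,l,st,c=cv2.connectedComponentsWithStats(dark.astype(np.uint8))
    for k in range(1,n_):
        if st[k,4]<25:continue
        p=W[l==k];print(" dark",st[k],c[k].round(),p.mean(0).round(4),np.percentile(p,2,axis=0).round(3),np.percentile(p,98,axis=0).round(3))
        r=cv2.minAreaRect(p[:,:2].astype(np.float32)*1000);print("   rect",r)
        q=p-p.mean(0);print("   normal",np.linalg.svd(q,full_matrices=False)[2][2].round(3))
```

```text
top bed ((531.363037109375, 109.56549072265625), (138.0731964111328, 199.9687042236328), 12.293516159057617) 569 0.021918388459160502 [[442.620849609375, 192.5579071044922], [485.1981201171875, -2.8254499435424805], [620.105224609375, 26.573074340820312], [577.5279541015625, 221.95643615722656]]
 dark [309 174  46  19 312] [336. 184.] [ 0.5692 -0.0684  0.1453] [ 0.549 -0.119  0.113] [0.596 0.008 0.152]
   rect ((567.4398803710938, -54.37812042236328), (40.12379837036133, 135.43963623046875), 11.054978370666504)
   normal [ 0.22  -0.028 -0.975]
 dark [251 179  53  34 785] [269. 195.] [0.5271 0.1245 0.1839] [0.481 0.04  0.118] [0.565 0.169 0.209]
   rect ((533.210693359375, 98.8947525024414), (89.62308502197266, 139.82369995117188), 12.838882446289062)
   normal [-0.128  0.592 -0.796]
scene bed ((543.1981201171875, 64.8059310913086), (142.89712524414062, 292.27899169921875), 12.251322746276855) 1475 0.02184015910130032 [[442.3658447265625, 192.45587158203125], [504.3875732421875, -93.16680908203125], [644.0303955078125, -62.84400939941406], [582.0086669921875, 222.77867126464844]]
 dark [ 268  176  121   50 1834] [344. 198.] [0.5494 0.0702 0.1553] [ 0.491 -0.112  0.103] [0.593 0.17  0.207]
   rect ((555.1597290039062, 24.342437744140625), (95.37633514404297, 295.20404052734375), 12.99104118347168)
   normal [0.98  0.144 0.141]
```

View pics/crop.png

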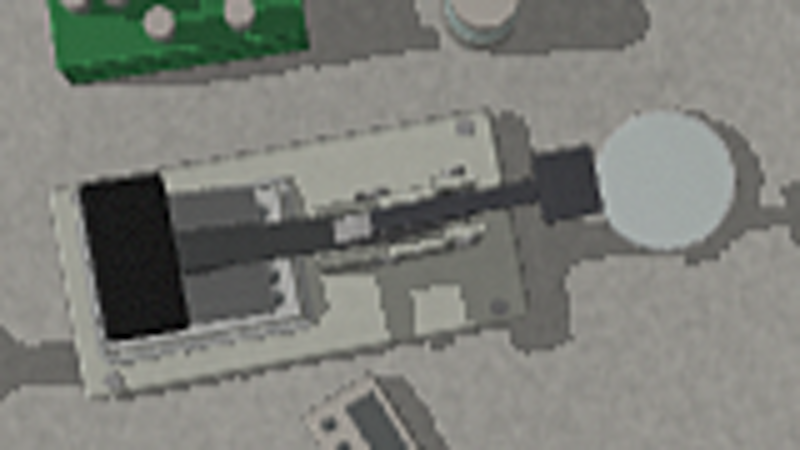

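The crop confirms the press: its pad is at top px (261.6,196) over the nest with the clear plate, and its tab is at (348.4,181.6). There is no competing press. Next I'll compute the exact points.

Run:
```python
from h import *
T=np.load("top.npz");W=T["W"]
O=np.array([.5554,.0086]);ux=np.array([.212,-.977]);uy=np.array([.977,.212])
P=np.stack([(W[...,:2]-O)@ux,(W[...,:2]-O)@uy,W[...,2]],-1)*1000
g=T["im"].max(-1)
print("row through tab/arm", [(u,*P[int(round(196-(u-262)*14.4/86)),u].round(0)) for u in range(252,366,4)])
for n in("top","scene"):
    D=np.load(n+".npz");W=D["W"];Q=np.concatenate([(np.stack([(W[...,:2]-O)@ux,(W[...,:2]-O)@uy],-1)),W[...,2:]],-1)*1000;g=D["im"].max(-1)
    tab=(Q[...,0]>60)&(Q[...,0]<130)&(abs(Q[...,1])<45)&(Q[...,2]>120)&(Q[...,2]<170)
    q=Q[tab];print(n,"tab",len(q),np.percentile(q,[2,50,98],axis=0).round(1).tolist())
    t=q[abs(q[:,1])>9];print("  wide part x",np.percentile(t[:,0],[3,97]),"y",np.percentile(t[:,1],[3,97]),"z",np.percentile(t[:,2],[5,50,95]))
    pad=(Q[...,0]<-80)&(Q[...,0]>-190)&(abs(Q[...,1])<55)&(Q[...,2]>140)&(g<45)
    q=Q[pad];print(n,"pad",len(q),np.percentile(q,[2,50,98],axis=0).round(1).tolist())
    A=np.c_[q[:,0],np.ones(len(q))];print("   slope",np.linalg.lstsq(A,q[:,2],rcond=None)[0])
print(O+.001*np.array([87.])*ux)
```

```text
row through tab/arm [(252, np.float64(-187.0), np.float64(12.0), np.float64(26.0)), (256, np.float64(-154.0), np.float64(-4.0), np.float64(206.0)), (260, np.float64(-143.0), np.float64(-3.0), np.float64(201.0)), (264, np.float64(-132.0), np.float64(-5.0), np.float64(200.0)), (268, np.float64(-122.0), np.float64(-3.0), np.float64(190.0)), (272, np.float64(-111.0), np.float64(-1.0), np.float64(179.0)), (276, np.float64(-100.0), np.float64(-3.0), np.float64(172.0)), (280, np.float64(-88.0), np.float64(-1.0), np.float64(163.0)), (284, np.float64(-77.0), np.float64(0.0), np.float64(154.0)), (288, np.float64(-66.0), np.float64(-1.0), np.float64(144.0)), (292, np.float64(-54.0), np.float64(1.0), np.float64(135.0)), (296, np.float64(-42.0), np.float64(3.0), np.float64(124.0)), (300, np.float64(-30.0), np.float64(1.0), np.float64(116.0)), (304, np.float64(-17.0), np.float64(1.0), np.float64(122.0)), (308, np.float64(-5.0), np.float64(2.0), np.float64(129.0)), (312, np.float64(6.0), np.float64(-2.0), np.float64(146.0)), (316, np.float64(18.0), np.float64(-1.0), np.float64(145.0)), (320, np.flo
[... 680 characters left out ...]
float64(184.0), np.float64(7.0), np.float64(18.0))]
top tab 219 [[61.0, -21.3, 139.6], [106.1, -1.8, 147.6], [129.0, 18.4, 151.8]]
  wide part x [ 60.89976976 128.71425822] y [-21.48149639  18.68201206] z [140.78032749 148.17550163 151.67974496]
top pad 521 [[-161.0, -45.7, 189.8], [-139.3, -3.8, 200.4], [-117.3, 38.7, 209.5]]
   slope [ -0.37566834 147.76847841]
scene tab 240 [[61.3, -18.3, 130.4], [103.3, 3.6, 147.8], [129.0, 20.4, 151.4]]
  wide part x [ 61.08951288 129.20445071] y [-19.31707622  20.64662998] z [130.64438575 148.36520041 151.05546591]
scene pad 650 [[-161.4, -40.6, 147.9], [-134.3, 9.2, 197.7], [-86.9, 45.3, 207.8]]
   slope [-0.71258076 97.83793635]
[ 0.573844 -0.076399]
```

{"api": "apply_moves", "payload": {"targets": [[[0.55, 0.47, 0, 0, -1], [0.55, 0.47, 0, 0, -1], [0.55, 0.47, 0, 0, -1], [0.55, 0.47, 0, 0, -1], [0.55, 0.47, 0, 0, -1], [0.55, 0.47, 0, 0, -1], [0.55, 0.47, 0, 0, -1], [0.55, 0.47, 0, 0, -1]]]}}

```text
clock: 0.82
eef_pos: [0.3109, -0.33, 0.2481]
tool_rot: [0.991, 0.135, -0.0, -0.0]
ft_force: [-0.3, -0.1, -0.3]
grip_width: -0.0001
grasp_force: 0.0
```

{"api": "apply_moves", "payload": {"targets": [[[0.55, 0.47, 0, 0, -1], [0.55, 0.47, 0, 0, -1], [0.55, 0.47, 0, 0, -1], [0.55, 0.47, 0, 0, -1], [0.55, 0.47, 0, 0, -1], [0.55, 0.47, 0, 0, -1], [0.55, 0.47, 0, 0, -1], [0.55, 0.47, 0, 0, -1]]]}}

```text
clock: 1.48
eef_pos: [0.487, -0.1796, 0.248]
tool_rot: [0.991, 0.136, -0.0, -0.0]
ft_force: [-0.1, 0.5, 0.0]
grip_width: 0.0002
grasp_force: 0.0
```

{"api": "apply_moves", "payload": {"targets": [[[0.46, 0.39, 0, 0, -1], [0.46, 0.39, 0, 0, -1], [0.46, 0.39, -0.2, 0, -1], [0.46, 0.39, -0.3, 0, -1], [0.46, 0.39, -0.4, 0, -1], [0, 0, -0.4, 0, -1], [0, 0, -0.2, 0, -1], [0, 0, 0, 0, -1]]]}}

```text
clock: 2.15
eef_pos: [0.5764, -0.1024, 0.1853]
tool_rot: [0.991, 0.136, -0.003, -0.001]
ft_force: [-0.1, 0.0, -0.8]
grip_width: -0.0
grasp_force: 0.0
```

Run:
```python
from h import *
a=[imaging.camera(n)[0] for n in("top","scene")]
cv2.imwrite("pics/p1.png",np.hstack([cv2.resize(a[0][150:230,250:410],(400,200)),cv2.resize(a[1][150:260,240:400],(400,275))[:200]]))
o=get_obs();print(o["clock"],o["eef_pos"],o["ft_force"],o["joint_pos"])
```

```text
2.25 [ 0.5776556  -0.10327273  0.18830465] [-0.33658635 -0.66256718 -0.11310443] [-1.76836014e-01  4.43182147e-01  1.37557483e-01  1.26617664e+00
 -1.51695565e-04  2.69367525e+00]
```

View pics/p1.png

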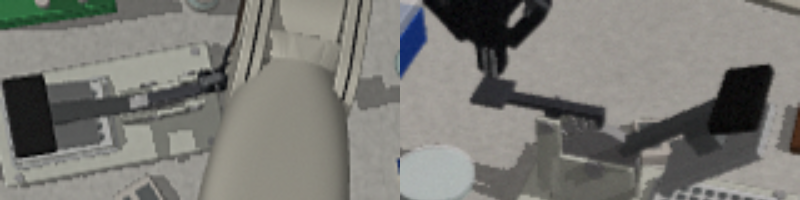

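{"api": "apply_moves", "payload": {"targets": [[[0, 0, -0.15, 0, -1], [0, 0, -0.15, 0, -1], [0, 0, -0.15, 0, -1], [0, 0, -0.1, 0, -1], [0, 0, -0.1, 0, -1], [0, 0, -0.05, 0, -1], [0, 0, 0, 0, -1]]]}}

```text
clock: 2.83
eef_pos: [0.5784, -0.1038, 0.1606]
tool_rot: [0.991, 0.135, 0.0, 0.001]
ft_force: [-0.5, -2.1, 1.7]
grip_width: 0.0
grasp_force: 1.1
```

{"api": "apply_moves", "payload": {"targets": [[[0, 0, -0.1, 0, -1], [0, 0, -0.1, 0, -1], [0, 0, -0.08, 0, -1], [0, 0, -0.08, 0, -1], [0, 0, -0.04, 0, -1], [0, 0, 0, 0, -1]]]}}

```text
clock: 3.33
eef_pos: [0.5788, -0.1043, 0.1446]
tool_rot: [0.991, 0.135, 0.001, 0.001]
ft_force: [-0.2, -4.5, 1.9]
grip_width: -0.0
grasp_force: 2.2
```

```bash
cat > m.py <<'E'
from h import *
import sys
O=np.array([.5554,.0086]);ux=np.array([.212,-.977]);uy=np.array([.977,.212])
im,d,W=cloud("scene");Q=np.concatenate([np.stack([(W[...,:2]-O)@ux,(W[...,:2]-O)@uy],-1),W[...,2:]],-1)*1000
g=im.max(-1)
p=Q[(Q[...,0]>50)&(Q[...,0]<135)&(abs(Q[...,1])<24)&(Q[...,2]>95)&(Q[...,2]<156)&(g<90)]
for x in range(55,130,8):
    s=p[abs(p[:,0]-x)<4]
    if len(s):print(x,len(s),np.percentile(s[:,2],[50,95]).round(1))
q=Q[(Q[...,0]<-80)&(Q[...,0]>-210)&(abs(Q[...,1])<55)&(Q[...,2]>70)&(g<45)]
if len(q): print("pad",len(q),np.percentile(q,[2,50,98],axis=0).round(1).tolist())
o=get_obs();print(o["clock"],o["eef_pos"],o["ft_force"],o["joint_pos"])
cv2.imwrite(f"pics/{sys.argv[1]}.png",cv2.resize(im[150:270,230:410],(720,480)))
E
python3 m.py p2
```

```text
55 35 [135.5 146.9]
63 21 [140.6 144.5]
71 16 [139.4 141.1]
79 14 [135.7 137.6]
87 15 [133.1 135.4]
95 15 [128.9 132.5]
103 58 [131.1 153.7]
111 41 [135.3 153.8]
119 34 [135.6 151.7]
127 27 [121.3 153.9]
pad 604 [[-161.3, -40.0, 148.9], [-135.9, 9.7, 198.4], [-87.5, 45.5, 208.1]]
3.3833 [ 0.57882216 -0.10406538  0.14464804] [-0.38905611 -3.29878611  3.36234253] [-1.77018438e-01  4.72886511e-01  6.66436887e-02  1.16270043e+00
 -1.78445872e-03  2.69381676e+00]
```

View pics/p2.png

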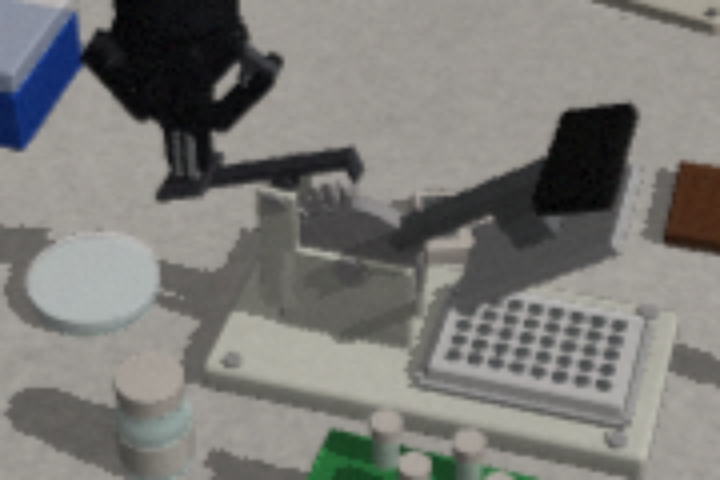

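The image shows the pawl lifted well clear: the hook at about (350,165) is above the wheel, and the bar slopes about 0.33 rad. The arm hasn't moved. Now I'll go up and over to the pad.

{"api": "apply_moves", "payload": {"targets": [[[0, 0, 0.3, 0, -1], [0, 0, 0.7, 0, -1], [0, 0, 0.8, 0, -1], [0, 0, 0.8, 0, -1], [0, 0.2, 0.4, 6.5, -1], [-0.1, 0.5, 0, 6.5, -1], [-0.1, 0.5, 0, 6.5, -1], [-0.1, 0.5, 0, 6.5, -1]]]}}

```text
clock: 4.05
eef_pos: [0.5662, -0.0333, 0.2643]
tool_rot: [0.934, 0.357, 0.001, -0.001]
ft_force: [-0.6, -0.1, 0.4]
grip_width: 0.0001
grasp_force: 0.0
```

{"api": "apply_moves", "payload": {"targets": [[[-0.1, 0.5, 0, 6.5, -1], [-0.1, 0.5, 0, 6.5, -1], [-0.1, 0.5, 0, 6.5, -1], [-0.1, 0.5, 0, 6.5, -1], [-0.1, 0.5, 0, 6.5, -1], [-0.1, 0.5, 0, 6.5, -1], [-0.1, 0.5, 0, 6.5, -1], [-0.1, 0.5, 0, 6.5, -1]]]}}

```text
clock: 4.72
eef_pos: [0.5335, 0.1271, 0.2637]
tool_rot: [0.682, 0.731, 0.0, -0.001]
ft_force: [0.2, 0.2, 1.0]
grip_width: 0.0001
grasp_force: 0.0
```

```bash
python3 m.py p3
```

```text
55 41 [135.7 148.2]
63 21 [138.9 143.7]
71 17 [139.9 141.1]
79 15 [135. 139.]
87 15 [132.6 135.9]
95 15 [130.  133.1]
103 35 [129.5 131.9]
111 31 [126.8 128.7]
119 27 [123.7 126. ]
127 28 [119.5 121.7]
pad 3229 [[-158.0, -31.2, 162.6], [-125.3, 38.1, 406.2], [-88.1, 50.1, 578.4]]
4.7667 [0.53273386 0.13049242 0.26372818] [-0.01519765  1.68597571  0.3980831 ] [0.23755106 0.33313284 0.17107917 1.40975618 0.00510719 1.73220073]
```

{"api": "apply_moves", "payload": {"targets": [[[-0.15, 0.3, 0, 0, -1], [0, 0, -0.3, 0, -1], [0, 0, -0.3, 0, -1], [0, 0, -0.2, 0, -1], [0, 0, -0.1, 0, -1], [0, 0, 0, 0, -1]]]}}

```text
clock: 5.27
eef_pos: [0.5274, 0.137, 0.227]
tool_rot: [0.685, 0.728, -0.001, -0.001]
ft_force: [-0.6, -0.4, 0.5]
grip_width: -0.0
grasp_force: 0.0
```

{"api": "apply_moves", "payload": {"targets": [[[0, 0.04, -0.06, 0, -1], [0, 0.04, -0.06, 0, -1], [0, 0.04, -0.06, 0, -1], [-0.01, 0.04, -0.05, 0, -1], [-0.01, 0.04, -0.05, 0, -1], [-0.01, 0.04, -0.05, 0, -1], [-0.01, 0.04, -0.05, 0, -1], [-0.01, 0.04, -0.05, 0, -1]]]}}

```text
clock: 5.93
eef_pos: [0.5269, 0.1496, 0.2114]
tool_rot: [0.685, 0.729, 0.0, 0.001]
ft_force: [1.6, -3.6, 3.9]
grip_width: -0.0001
grasp_force: 2.1
```

{"api": "apply_moves", "payload": {"targets": [[[-0.01, 0.035, -0.05, 0, -1], [-0.01, 0.035, -0.05, 0, -1], [-0.01, 0.035, -0.05, 0, -1], [-0.01, 0.035, -0.05, 0, -1], [-0.01, 0.035, -0.05, 0, -1], [-0.01, 0.035, -0.05, 0, -1], [-0.01, 0.035, -0.05, 0, -1], [-0.01, 0.035, -0.05, 0, -1]]]}}

```text
clock: 6.6
eef_pos: [0.5231, 0.1614, 0.195]
tool_rot: [0.685, 0.729, 0.0, 0.0]
ft_force: [2.0, -2.8, 3.6]
grip_width: -0.0002
grasp_force: 2.2
```

```bash
python3 m.py p4
```

```text
55 57 [128.9 147.2]
63 27 [134.5 144.2]
71 19 [140.3 142.8]
79 13 [135.5 139. ]
87 14 [133.1 135.2]
95 17 [129.9 133.6]
103 33 [129.5 130.9]
111 31 [126.2 128.5]
119 28 [123.5 126. ]
127 27 [119.6 122.2]
pad 2768 [[-191.1, -15.3, 132.1], [-156.9, 35.6, 340.4], [-109.1, 48.0, 558.9]]
6.65 [0.52283071 0.1617194  0.19454148] [ 2.46375892 -2.14151744  3.7972144 ] [2.99658876e-01 3.61820221e-01 3.08618125e-02 1.24010907e+00
 6.14631535e-04 1.80770370e+00]
```

View pics/p4.png

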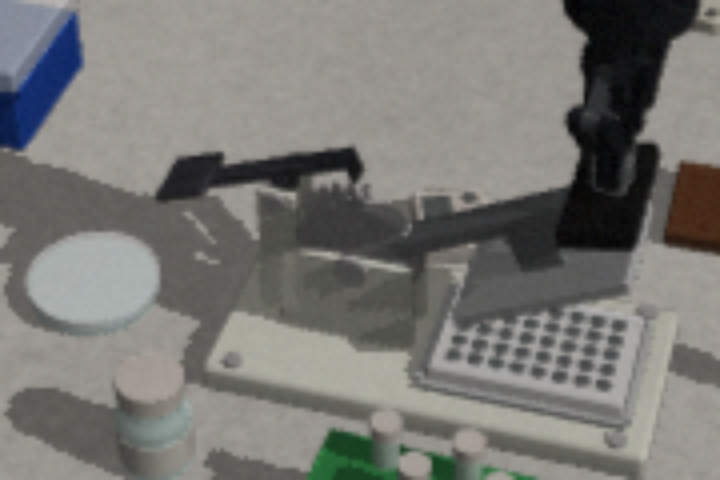

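The arm is now at about 0.47 rad, past the 0.58 tooth. The fingertips are in the middle of the pad and the plate hasn't moved.

{"api": "apply_moves", "payload": {"targets": [[[-0.007, 0.03, -0.055, 0, -1], [-0.007, 0.03, -0.055, 0, -1], [-0.007, 0.03, -0.055, 0, -1], [-0.007, 0.03, -0.055, 0, -1], [-0.007, 0.03, -0.055, 0, -1], [-0.007, 0.03, -0.055, 0, -1], [-0.007, 0.03, -0.055, 0, -1], [-0.007, 0.03, -0.055, 0, -1]]]}}

```text
clock: 7.32
eef_pos: [0.5206, 0.1708, 0.1772]
tool_rot: [0.685, 0.729, -0.0, -0.0]
ft_force: [1.9, -3.6, 4.0]
grip_width: -0.0001
grasp_force: 2.0
```

{"api": "apply_moves", "payload": {"targets": [[[-0.005, 0.022, -0.058, 0, -1], [-0.005, 0.022, -0.058, 0, -1], [-0.005, 0.022, -0.058, 0, -1], [-0.005, 0.022, -0.058, 0, -1], [-0.005, 0.022, -0.058, 0, -1], [-0.005, 0.022, -0.058, 0, -1], [-0.005, 0.022, -0.058, 0, -1], [-0.005, 0.022, -0.058, 0, -1]]]}}

```text
clock: 7.98
eef_pos: [0.5191, 0.1777, 0.1587]
tool_rot: [0.685, 0.729, -0.0, 0.0]
ft_force: [1.3, -3.7, 4.2]
grip_width: -0.0002
grasp_force: 2.1
```

{"api": "apply_moves", "payload": {"targets": [[[-0.003, 0.014, -0.06, 0, -1], [-0.003, 0.014, -0.06, 0, -1], [-0.003, 0.014, -0.06, 0, -1], [-0.003, 0.014, -0.06, 0, -1], [-0.003, 0.014, -0.06, 0, -1], [-0.003, 0.014, -0.06, 0, -1], [-0.003, 0.014, -0.06, 0, -1], [-0.003, 0.014, -0.06, 0, -1]]]}}

```text
clock: 8.65
eef_pos: [0.5179, 0.1828, 0.1395]
tool_rot: [0.685, 0.729, 0.0, -0.001]
ft_force: [0.2, -1.6, 4.1]
grip_width: -0.0004
grasp_force: 2.4
```

{"api": "apply_moves", "payload": {"targets": [[[0, 0.006, -0.06, 0, -1], [0, 0.006, -0.06, 0, -1], [0, 0.006, -0.06, 0, -1], [0, 0.006, -0.06, 0, -1], [0, 0.006, -0.06, 0, -1], [0, 0.006, -0.06, 0, -1], [0, 0, -0.05, 0, -1], [0, 0, -0.05, 0, -1]]]}}

```text
clock: 9.32
eef_pos: [0.5174, 0.1857, 0.1212]
tool_rot: [0.684, 0.729, 0.001, -0.002]
ft_force: [-1.2, 3.0, 5.6]
grip_width: 0.0003
grasp_force: 3.0
```

{"api": "apply_moves", "payload": {"targets": [[[0, 0, -0.04, 0, -1], [0, 0, -0.04, 0, -1], [0, 0, -0.04, 0, -1], [0, 0, -0.03, 0, -1], [0, 0, 0, 0, -1]]]}}

```text
clock: 9.73
eef_pos: [0.5173, 0.186, 0.115]
tool_rot: [0.684, 0.729, 0.001, -0.002]
ft_force: [-1.1, 4.4, 3.6]
grip_width: -0.0002
grasp_force: 2.5
```

Creeping down until the stop shows up in the force.

{"api": "apply_moves", "payload": {"targets": [[[0, 0, -0.03, 0, -1], [0, 0, -0.03, 0, -1], [0, 0, -0.03, 0, -1], [0, 0, 0, 0, -1]]]}}

```text
clock: 10.07
eef_pos: [0.5173, 0.1862, 0.1116]
tool_rot: [0.684, 0.729, 0.001, -0.002]
ft_force: [-2.0, 6.1, 4.3]
grip_width: -0.0
grasp_force: 2.9
```

```bash
python3 m.py p5
```

```text
55 34 [136.  148.1]
63 27 [140.6 145.4]
71 13 [138.9 142.2]
79 14 [136.3 139. ]
87 15 [133.2 136.6]
95 17 [130.5 132.4]
103 35 [128.8 131.4]
111 26 [126.6 129.2]
119 28 [123.1 125.9]
127 31 [120.4 123.3]
pad 2199 [[-207.7, -9.7, 84.4], [-179.8, 35.8, 256.7], [-126.1, 48.7, 423.8]]
10.1167 [0.51728886 0.18609297 0.11158389] [-1.99015747  5.49572595  4.82279553] [ 0.34265126  0.43300195 -0.091243    1.04677267  0.00514263  1.84917959]
```

{"api": "apply_moves", "payload": {"targets": [[[0, 0, -0.03, 0, -1], [0, 0, -0.03, 0, -1], [0, 0, -0.03, 0, -1], [0, 0, 0, 0, -1]]]}}

```text
clock: 10.45
eef_pos: [0.5174, 0.1862, 0.1096]
tool_rot: [0.684, 0.729, 0.002, -0.002]
ft_force: [-4.6, 6.0, 12.6]
grip_width: 0.0002
grasp_force: 7.0
```

{"api": "apply_moves", "payload": {"targets": [[[0, 0, -0.03, 0, -1], [0, 0, -0.03, 0, -1], [0, 0, 0, 0, -1]]]}}

```text
clock: 10.7
eef_pos: [0.5175, 0.1863, 0.1093]
tool_rot: [0.684, 0.729, 0.002, -0.002]
ft_force: [-9.3, 3.9, 24.0]
grip_width: -0.0001
grasp_force: 12.4
```

{"api": "apply_moves", "payload": {"targets": [[[0, 0, 0.05, 0, -1], [0, 0, 0.1, 0, -1], [0, 0, 0.5, 0, -1], [0, 0, 0.8, 0, -1], [0, 0, 0.8, 0, -1], [-0.8, 0, 0.6, 0, -1], [-0.9, 0, 0, 0, -1], [-0.9, 0, 0, 0, -1]]]}}

```text
clock: 11.37
eef_pos: [0.414, 0.1837, 0.2202]
tool_rot: [0.685, 0.728, 0.001, 0.0]
ft_force: [-0.7, 1.1, -0.9]
grip_width: -0.0
grasp_force: 0.0
```

{"api": "apply_moves", "payload": {"targets": [[[-0.9, 0, 0, 0, -1], [-0.5, 0, 0, 0, -1], [0, 0, 0, 0, -1]]]}}

```text
clock: 11.62
eef_pos: [0.3536, 0.1826, 0.2187]
tool_rot: [0.684, 0.729, -0.002, -0.001]
ft_force: [-0.2, -0.5, -0.2]
grip_width: -0.0002
grasp_force: 0.0
```

```bash
python3 m.py p6
python3 - <<'E'
from h import *
O=np.array([.5554,.0086]);ux=np.array([.212,-.977]);uy=np.array([.977,.212])
a0=np.load("top.npz")["im"]
for n in("scene","top"):
    im,d,W=cloud(n);Q=np.concatenate([np.stack([(W[...,:2]-O)@ux,(W[...,:2]-O)@uy],-1),W[...,2:]],-1)*1000
    q=Q[(Q[...,0]<-150)&(Q[...,0]>-215)&(abs(Q[...,1])<48)&(Q[...,2]>70)&(Q[...,2]<130)&(im.max(-1)<50)]
    print(n,len(q),np.percentile(q,[2,50,98],axis=0).round(1).tolist(),np.polyfit(q[:,0],q[:,2],1))
    q=Q[(Q[...,0]<-60)&(Q[...,0]>-145)&(abs(Q[...,1])<7)&(Q[...,2]>75)&(Q[...,2]<130)]
    print(" arm",len(q),np.polyfit(q[:,0],q[:,2],1),np.median(q[:,2]))
cv2.imwrite("pics/p7.png",cv2.resize(im[130:280,150:450],(800,400)))
E
```

```text
55 42 [136.8 148.5]
63 22 [139.5 145.8]
71 17 [139.7 142.2]
79 13 [136.  139.3]
87 17 [133.2 134.7]
95 16 [129.9 133.1]
103 34 [129.3 132.2]
111 27 [126.6 128.7]
119 29 [123.2 125.6]
127 29 [120.2 122.7]
pad 515 [[-197.3, -41.2, 78.5], [-175.2, 8.4, 91.3], [-144.7, 45.0, 98.4]]
11.6667 [0.35606329 0.18319088 0.21914205] [0.51016521 0.33498502 0.06084964] [ 4.75325847e-01  6.19593167e-02 -2.86197146e-01  1.22461630e+00
 -2.14984475e-04  1.98222863e+00]
scene 502 [[-197.6, -41.6, 82.5], [-176.0, 7.5, 91.2], [-154.0, 45.0, 98.5]] [  0.24659348 134.65097718]
 arm 147 [4.36812728e-03 9.14952337e+01] 91.76966903025475
top 418 [[-198.3, -46.0, 84.3], [-176.0, -3.8, 92.0], [-154.6, 38.5, 99.9]] [  0.2478582  135.61111047]
 arm 127 [8.40123012e-03 9.25296855e+01] 91.66563275387718
```

View pics/p6.png

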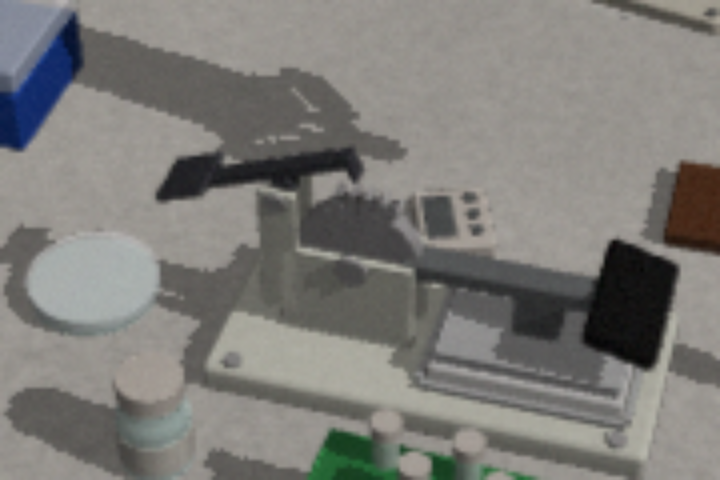

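View pics/p7.png

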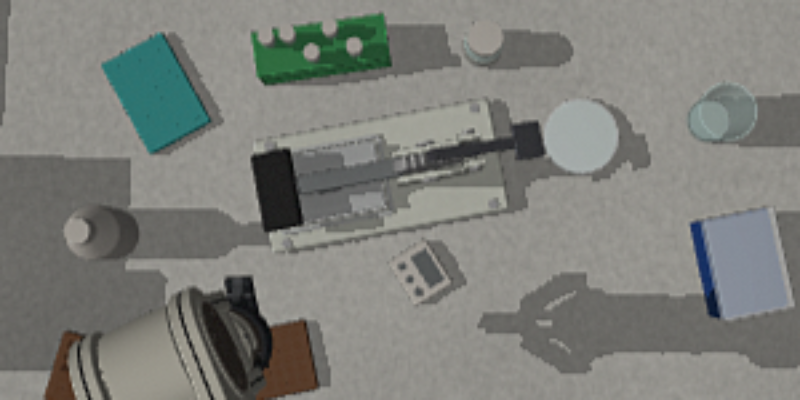

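The arm is level, with a slope under 0.01 rad, and the pad centre sits at about 92 mm height. The pawl is still free, the plate and bystanders haven't moved, and the hand is clear.

```bash
python3 -c "
from workcell import order
print(order.job_done())"
```

```text
the job is handed in; nothing more can be done
None
```

The press is closed and the job is handed in: pawl pressed free first, then the arm eased down to its stop over the microplate, with everything else left in place and the hand clear at about 11.8 s; no verdict was returned.

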